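Hang the table brush on the hook with the crumb pan

TASK

The game is over and the table is swept: hang the little wooden table brush by the loop of its handle on the same hook of the steel stand where the crumb pan already hangs, in front of the pan with the bristles towards it. Push the pan back along the wire if it is in the way, so that both loops sit down on the level part of the hook and neither is perched on the upturned end; let go and leave both hanging still. Do not take or knock the pan off, and do not shove the tiles, dice, cup or rack about.

Things in the scene. Friction and masses are not known exactly. Their poses are not given: they have to be found in the camera images.
- stand: steel stand fixed to the table: round foot 136 mm across, 18 mm high, post 12 mm thick, 296 mm high, one hook of 6 mm round wire. Origin on the table at the post's axis, z up. The hook points along the stand's -x (roughly to the robot; yaw varies): level at 250 mm (wire centre) out to hook_bend, 64 mm from the post's axis, then out and up at 30 degrees to hook_tip
- hook_bend (a point): centre of the wire where the level part ends and the upturn begins: (-64, 0, 250) mm in the stand's frame. Axes as the stand's: x along the level wire into the post, z up
- hook_tip (a point): centre of the red 10 mm ball that ends the hook, (-90, 0, 265) mm in the stand's frame
- pan: steel crumb pan, 160 g, hanging loose by the loop of its handle on the level wire, 16 to 58 mm from the post's axis; it swings, and slides along the wire when pushed. 110 mm wide, 199 mm long, 15 mm deep; open face outward along the hook (its -x), z up along the handle. Origin at the centre of its loop; its lower lip lies 181 mm below
- pan_eye (a point): centre of the pan's loop (opening 20 mm wide, 24 mm high, 6 mm rod, in the pan's yz plane); hangs 8 mm below the wire's centre
- brush: wooden table brush, dark bristles, 204 mm long, 84 to 168 g, lying on its bristles. Origin on the table under the handle; x along the handle to the loop, z up. Head: x -120 to -30 mm, 36 wide, from the table up to 44 mm (bristles the lower 31). Handle: x -32 to 53 mm, 22 wide (y), 12 thick, its middle 38 mm up. Centre of mass about (-51, 0, 31) mm
- brush_grip (a point): grip point on the middle of the bare handle, (-4, 0, 38) mm in the brush's frame; 22 mm across along the brush's y
- brush_eye (a point): centre of the brush's hanging loop, (66, 0, 38) mm in the brush's frame; the loop lies in the plane of the handle (brush xy), opening 20 mm along y and 24 mm along x, 6 mm rod; the hook must pass through it along the brush's z
- rack: green acrylic tile rack with four slots and six tiles standing in it, 130 x 200 x 46 mm, loose; origin at the centre of its underside. Leave it alone
- cup: red plastic dice cup, 84 mm across and 95 mm high, standing loose; origin at the centre of its underside. Leave it alone
- die0: white acrylic die, 18 mm cube, loose; origin at the centre of its underside. Leave it alone
- die1: white acrylic die, 18 mm cube, loose; origin at the centre of its underside. Leave it alone
- tile0: ivory melamine mahjong tile with a jade-green back, lying face down, 40 x 30 x 22 mm; one of six in a block of two rows; origin at the centre of its underside. Leave it alone
- tile1: ivory melamine mahjong tile with a jade-green back, lying face down, 40 x 30 x 22 mm; one of six in a block of two rows; origin at the centre of its underside. Leave it alone
- tile2: ivory melamine mahjong tile with a jade-green back, lying face down, 40 x 30 x 22 mm; one of six in a block of two rows; origin at the centre of its underside. Leave it alone
- tile3: ivory melamine mahjong tile with a jade-green back, lying face down, 40 x 30 x 22 mm; one of six in a block of two rows; origin at the centre of its underside. Leave it alone
- tile4: ivory melamine mahjong tile with a jade-green back, lying face down, 40 x 30 x 22 mm; one of six in a block of two rows; origin at the centre of its underside. Leave it alone
- tile5: ivory melamine mahjong tile with a jade-green back, lying face down, 40 x 30 x 22 mm; one of six in a block of two rows; origin at the centre of its underside. Leave it alone
There are look-alikes about, which are no part of the job. There is more than one size of the brush; the one meant has the size given above. Of the things that look like the pan, the larger one is meant.

How it is judged:
At the end, for the whole second after the job is handed in: Both loops borne by the level wire: centres at most 8 mm outside the bend, 12 mm sideways and 18 mm below the wire. Brush loop up within 34 degrees of upright, bristles towards the pan, flat side facing along the hook (45 degrees); pan within 28 degrees of upright; both still and released (x of brush_eye in the frame of hook_bend between -0.008 and 0.058 m and y of brush_eye in the frame of hook_bend between -0.012 and 0.012 m and z of brush_eye in the frame of hook_bend between -0.018 and 0.001 m and x of pan_eye in the frame of hook_bend between -0.008 and 0.058 m and y of pan_eye in the frame of hook_bend between -0.012 and 0.012 m and z of pan_eye in the frame of hook_bend between -0.018 and 0.001 m and contact force between each of brush, pan and stand above 0.3 N and angle between brush's own x axis and vertical below 0.6 rad and angle between pan's own z axis and vertical below 0.5 rad and angle between the z axis of brush and the x axis of stand, either way round below 0.8 rad and z of stand in the frame of brush below 0 m and linear speed of each of brush, pan below 0.05 m/s and angular speed of each of brush, pan below 0.5 rad/s); the robot touches nothing.
It fails at once if the crumb pan comes off the hook (x of pan_eye in the frame of hook_bend below -0.036 m or z of pan_eye in the frame of hook_bend below -0.03 m or z of pan_eye in the frame of hook_bend above 0.025 m or y of pan_eye in the frame of hook_bend below -0.03 m or y of pan_eye in the frame of hook_bend above 0.03 m).
It fails at once if the rack, cup, a die or a tile is shoved more than 30 mm (distance of any of rack, cup, die0, die1, tile0, tile1, tile2, tile3, tile4, tile5 from where it was at the start of the episode above 0.03 m).
It also fails if it takes over 51 s, if anything falls off the work surface, if the arm or the gripper's body presses on something with over 40 N, if the wrist force passes 120 N, or if a joint passes its speed limit or range.

ROBOT

A 7-joint arm with a two-finger parallel gripper is mounted at the origin on the work surface. World frame = base frame: x ahead of the robot, y to its left, z up, the work surface at z = 0. Lengths are in m, angles in rad, forces in N, time in s.
With the tool pointing down it reaches from about 0.4 to 0.875 m from the base axis. Payload 6.5 kg.
Tool frame: the origin (TCP) lies midway between the tips of the shut fingers; the grasp point (between the pads) lies 19 mm behind it; z points along the fingers, y is the line along which they close (so a half turn about z gives the same grasp; the last joint's range is limited). The gripper opens to 88 mm and grips with 3 to 60 N. Pads are 18 mm wide; open, the fingers measure 123 mm over their backs; the gripper's body (75 mm by 187 mm) begins 45 mm behind the grasp point.
Start: joints at [1.139, 0.536, -0.004, 1.538, 0.003, 1.067, -0.071], TCP at [0.232, -0.607, 0.239] pointing down, gripper open.
Joint ranges: [-2.7, 2.7], [-0.37, 2.16], [-1.27, 1.26], [0.24, 2.4], [-1.31, 4.45], [0.19, 1.91], [-2.76, 2.76]. Speed limits (rad/s): [2.39, 2.39, 3.14, 3.14, 3.14, 3.14, 3.14].

INTERFACE

Orientations are given as a unit quaternion [x, y, z, w].
In Python, from plant import env, eyes gives the robot as it stands. The module is installed in compiled form; this text tells all that it offers.
- The arm moves only by the shell command python3 -m crank 'ROWS'. ROWS is JSON, one flat list of numbers, 5 for each row, row after row: the opening, from 0 (shut) to 1 (fully open), then the shift along the tool's x, y, z in cm, then the turn about the tool's z in units of 5 degrees (1.0 is 5 degrees). In form: [claw, dx, dy, dz, roll, claw, dx, dy, dz, roll, ...]. A call has 1 to 5 rows; each row shifts and turns the commanded pose from where the row before left it, along the tool's axes as they then stand; what a row does not reach is not made up. A row lasts 1/8 s, in which the tool goes at most 62.5 mm and 10.7 degrees, less where a joint would pass 70% of its speed; a pose out of reach is approached as far as the arm can. A call is refused whole if a number of a shift passes 6.25 or a number of a turn 1, either way. A call with a gripper value outside its range is refused whole. The fingers move at their own pace and stop on an object; the grip force is fixed at half the most. Time passes only in rows, so rows that do not move let the fingers close. It gives the time, the measured TCP pose, the force, the opening and the grip force at its end, in the units of the state.
- env.observe(): the state, without advancing time (a new reading comes with each control period).
- eyes.get_image(name): name is "scene" or "top" or "wrist"; returns the picture (400x640x3 uint8, red, green, blue); there is no depth.
- eyes.get_calibration(name): a dict with "fx", "fy", "cx", "cy" (pixels), "xyz" and "rotation" of the camera in the world; the wrist camera has in their place "tool_from_camera" (4x4, takes a point from camera to tool coordinates, whose origin is the TCP and whose axes are the flange's). Camera axes: x right, y up, looking along -z (the intrinsics and any distortion apply to the point x, -y, -z); pixel columns grow to the right and rows downward; lengths in m; the calibration is good to about 2 mm. A picture is of the moment at which its call begins: read the wrist's pose just before it. get_calibration takes no time and is no camera call.
- env.sign_off(): hands the job in; it is judged then, once.
The state is a dict: "clock": time; "q": joint angles; "joint_vel": joint speeds; "effort": joint torques, N m; "eef_pos": TCP position; "tcp_rot": TCP orientation; "force": force on the tool from outside, world axes, zero at the start; "ft_torque": the same for the moment, N m; "opening": finger opening in m; "finger_force": force on a finger pad.
Only numpy, scipy, OpenCV 4.12 (cv2) and the standard library are available. Lean on these libraries where they do the work, as an engineer would, in place of code of your own. Each camera call takes 0.05 s, during which the arm holds its last target. There are 200 camera calls.

## Working session

There is one attempt and no reset: what is moved stays moved. The work goes in short steps, Python scripts to look and compute and a shell command to move; the robot and the scene stay as the last step left them, time stands still between calls to the robot, and variables do not carry over. Pictures are saved under pics/ and viewed, at most 10 in all, crops included, and the job is handed in when it is done.

```bash
mkdir -p pics
python3 - <<'E'
from plant import env, eyes
import cv2, numpy as np
s=env.observe(); print(s)
for n in ("scene","top"):
    im=eyes.get_image(n); cv2.imwrite(f"pics/{n}0.png",im[:,:,::-1])
for n in ("scene","top","wrist"): print(n,eyes.get_calibration(n))
E
```

```text
{'clock': 0.0, 'q': array([ 1.13880212,  0.53717826, -0.00441479,  1.53882017,  0.00262399,
        1.06732084, -0.07118545]), 'joint_vel': array([-0.00019424,  0.00090302,  0.00109091,  0.00064431, -0.00068553,
        0.00019962,  0.00024315]), 'effort': array([ 4.11950145e-05, -5.70978069e+01,  9.90932174e-01, -2.51601756e+01,
       -5.62489894e-02,  1.80554087e-02,  1.73566295e-04]), 'eef_pos': array([ 0.23224977, -0.60645017,  0.23785213]), 'tcp_rot': array([ 9.83313487e-01,  1.81917140e-01, -2.34267763e-04, -8.28166477e-04]), 'force': array([-0.16474929, -0.22404104,  0.27502373]), 'ft_torque': array([-0.03829055,  0.00924414,  0.04411607]), 'finger_force': 0.0, 'opening': 0.08786347530870135}
scene {'fx': 394.37458363286277, 'fy': 394.37458363286277, 'cx': 314.3491489545095, 'cy': 202.89128113484333, 'xyz': array([1.14250482, 0.46932427, 0.91931417]), 'rotation': array([0.16778366, 0.35801551, 0.83060394, 0.39213599])}
top {'fx': 433.30147347444245, 'fy': 433.30147347444245, 'cx': 310.7889337134887, 'cy': 195.3879387396609, 'xyz': array([ 0.47095965, -0.03856166,  1.3118693 ]), 'rotation': array([ 0.03151294, -0.01196013, -0.70411243,  0.70928808])}
wrist {'fx': 344.75586782452166, 'fy': 344.75586782452166, 'cx': 323.1202204800706, 'cy': 195.458896698309, 'tool_from_camera': array([[ 1.52370164e-04,  9.52107997e-01,  3.05761899e-01,
         7.85395459e-02],
       [ 9.99999987e-01, -1.31652841e-04, -8.83773931e-05,
         2.39423161e-04],
       [-4.38904001e-05,  3.05761909e-01, -9.52108005e-01,
        -1.45664995e-01],
       [ 0.00000000e+00,  0.00000000e+00,  0.00000000e+00,
         1.00000000e+00]])}
```

View pics/top0.png

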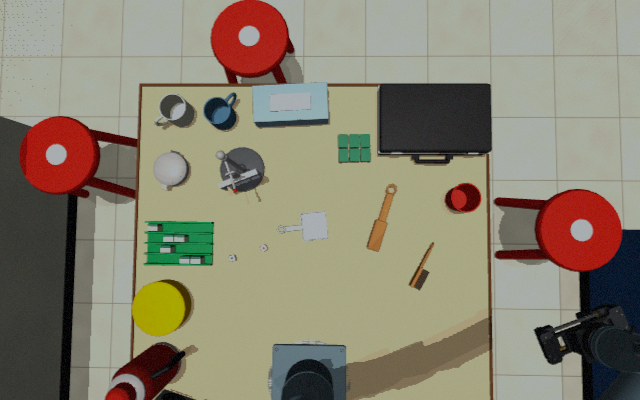

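View pics/scene0.png

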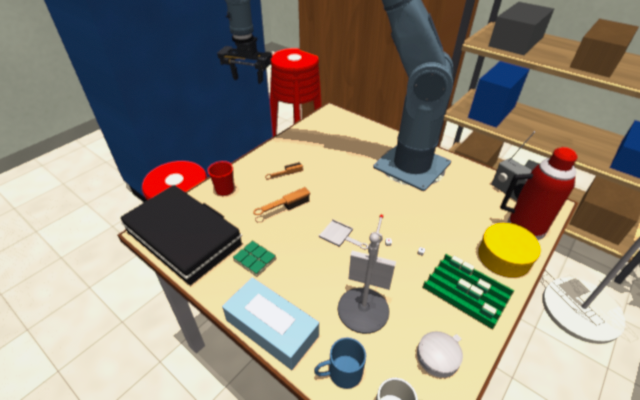

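The large brush (head about (376,240), loop (391,188) in the top view) is the right one, and the stand's foot is near (242,170). The pan hangs on the robot side of the post. The next step is to measure these.

```bash
cat > h.py <<'E'
import numpy as np, cv2
from plant import env, eyes
from scipy.spatial.transform import Rotation as R
def cam(n, s=None):
    c=eyes.get_calibration(n); K=(c["fx"],c["fy"],c["cx"],c["cy"])
    if n=="wrist":
        s=s or env.observe(); T=c["tool_from_camera"]; Rt=R.from_quat(s["tcp_rot"]).as_matrix()
        return K, Rt@T[:3,:3], Rt@T[:3,3]+s["eef_pos"]
    return K, R.from_quat(c["rotation"]).as_matrix(), np.array(c["xyz"])
def ray(C,u,v):
    (fx,fy,cx,cy),M,o=C; d=M@np.array([(u-cx)/fx,-(v-cy)/fy,-1.]); return o,d/np.linalg.norm(d)
def onz(C,u,v,z): o,d=ray(C,u,v); return o+d*(z-o[2])/d[2]
def proj(C,p):
    (fx,fy,cx,cy),M,o=C; q=M.T@(np.asarray(p)-o); return np.array([cx+fx*q[0]/-q[2], cy-fy*q[1]/-q[2]])
def tri(*rs):
    A=sum(np.eye(3)-np.outer(d,d) for o,d in rs); b=sum((np.eye(3)-np.outer(d,d))@o for o,d in rs)
    p=np.linalg.solve(A,b); return p,[np.linalg.norm(np.cross(p-o,d)) for o,d in rs]
E
python3 - <<'E'
from h import *
T=cv2.imread("pics/top0.png"); S=cv2.imread("pics/scene0.png"); CT=cam("top");CS=cam("scene")
def red(im,x0,y0,x1,y1):
    c=im[y0:y1,x0:x1].astype(int); m=(c[...,2]>c[...,1]+45)&(c[...,2]>c[...,0]+45)&(c[...,1]<c[...,2]*.6)
    v,u=np.nonzero(m); return (u.mean()+x0,v.mean()+y0,len(u)) if len(u) else None
print(red(T,205,140,275,215),red(S,360,205,395,232))
# foot: dark grey ellipse
hsv=cv2.cvtColor(T,cv2.COLOR_BGR2HSV); 
m=((hsv[...,2]<110)&(hsv[...,1]<60)).astype(np.uint8); m[:140]=0;m[200:]=0;m[:,:205]=0;m[:,270:]=0
c=max(cv2.findContours(m,0,2)[0],key=cv2.contourArea); hull=cv2.convexHull(c); print("foot",cv2.fitEllipse(hull),onz(CT,*cv2.minEnclosingCircle(hull)[0],.018), cv2.minEnclosingCircle(hull))
# brush orange
m=((hsv[...,0]>5)&(hsv[...,0]<18)&(hsv[...,1]>130)).astype(np.uint8)*255; m[:175]=0;m[260:]=0;m[:,:355]=0;m[:,405:]=0
c=max(cv2.findContours(m,0,2)[0],key=cv2.contourArea); (cx,cy),sz,a=cv2.minAreaRect(c); box=cv2.boxPoints(((cx,cy),sz,a)); print(sz,a)
print([onz(CT,*p,.041).round(3) for p in box])
v,u=np.nonzero(m)
P=np.array([onz(CT,a,b,.041)[:2] for a,b in zip(u,v)]); d=np.linalg.svd(P-P.mean(0))[2][0]; d*=np.sign(d[0]); t=(P-P.mean(0))@d
print("axis",d,np.degrees(np.arctan2(d[1],d[0])),"ends",P.mean(0)+d*t.min(),P.mean(0)+d*t.max(),np.ptp(t))
big=lambda im,x0,y0,x1,y1,k:cv2.resize(im[y0:y1,x0:x1],None,fx=k,fy=k,interpolation=cv2.INTER_CUBIC)
a=big(T,205,140,275,215,5);b=big(S,340,205,400,335,3)[:375]
b=cv2.copyMakeBorder(b,0,375-b.shape[0],0,0,0); cv2.imwrite("pics/crop1.png",np.hstack([a,b]))
E
```

```text
(np.float64(234.6153846153846), np.float64(190.23076923076923), 13) (np.float64(381.0), np.float64(215.5), 6)
foot ((241.44606018066406, 168.60855102539062), (43.320533752441406, 46.02459716796875), 120.9144287109375) [0.63122497 0.21109752 0.018     ] ((240.28521728515625, 168.2378692626953), 23.716066360473633)
(12.33288288116455, 68.62141418457031) 18.434947967529297
[array([ 0.399, -0.165,  0.041]), array([ 0.589, -0.229,  0.041]), array([ 0.578, -0.263,  0.041]), array([ 0.388, -0.199,  0.041])]
axis [ 0.95273786 -0.30379364] -17.68560121588079 ends [ 0.39307725 -0.18257864] [ 0.58413845 -0.24350115] 0.20053911167747845
```

View pics/crop1.png

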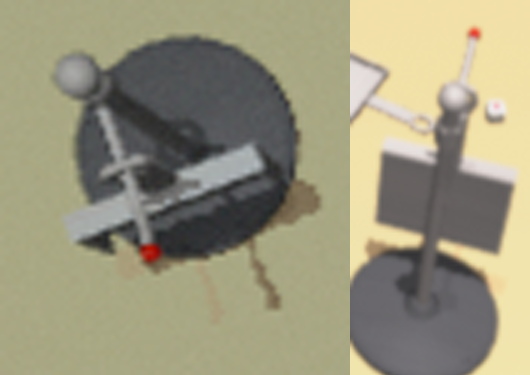

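The crop shows the post top at about (220,155) and the ball at (234.6,190.2). The pan's loop crosses the wire near (229.5,173), roughly mid-wire.

Run:
```python
from h import *
CT=cam("top");CS=cam("scene")
ball,res=tri(ray(CT,234.6,190.2),ray(CS,381,215.5)); print("ball",ball,res)
ball=onz(CT,234.6,190.2,.265); print("ball top@.265",ball)
foot=onz(CT,241.2,168.5,.018); print("foot",foot)
# wire direction from top-image: wire root at post 
pt=onz(CT,220.4,155,.30); print("post top",pt)
for P in (foot,pt):
    d=(P-ball)[:2]; print("dist(90)",np.linalg.norm(d),"yaw",np.degrees(np.arctan2(d[1],d[0])))
w=[onz(CT,205+x/5,140+y/5,.25)[:2] for x,y in ((104,112),(137,205))]; d=w[0]-w[1]; print("wire yaw",np.degrees(np.arctan2(d[1],d[0])))
lp=onz(CT,205+122/5,140+165/5,.258); print("pan loop top",lp)
st=(foot[:2]+pt[:2])/2; print("pan dist from post", np.linalg.norm(lp[:2]-st),st)
B=np.array([.387,-.181]) ; 
s=env.observe(); print(R.from_quat(s["tcp_rot"]).as_matrix().round(3))
```

```text
ball [0.54636532 0.17639352 0.26697076] [np.float64(0.0005038103636868375), np.float64(0.000503810363686764)]
ball top@.265 [0.5467792  0.17636825 0.265     ]
foot [0.63044259 0.20830897 0.018     ]
post top [0.62759334 0.20457208 0.3       ]
dist(90) 0.08955318036639055 yaw 20.89568579941813
dist(90) 0.08559428334743321 yaw 19.23879716180856
wire yaw 20.580311068407905
pan loop top [0.58959641 0.19146261 0.258     ]
pan dist from post 0.0421710419476279 [0.62901796 0.20644052]
[[ 0.934  0.358 -0.001]
 [ 0.358 -0.934  0.001]
 [-0.    -0.002 -1.   ]]
```

```bash
python3 -m crank '[0.15,3.9,-4.1,-0.7,0, 0.15,3.9,-4.1,-0.7,0, 0.15,3.9,-4.1,-0.7,0, 0.15,3.9,-4.1,-0.7,0, 0.15,3.9,-4.1,-0.7,0]' && python3 -m crank '[0.15,3.9,-4.1,-0.7,0, 0.15,3.9,-4.1,-0.7,0, 0.15,3.9,-4.1,-0.7,0, 0.15,3.9,-4.1,-0.7,0, 0.15,3.9,-4.1,-0.7,0]' && python3 -m crank '[0.15,3.9,-4.1,-0.7,0, 0.15,3.9,-4.1,-0.7,0, 0.15,3.9,-4.1,-0.7,0, 0.15,3.0,-3.5,0,0, 0.15,0,0,0,0]'
cat >> h.py <<'E'
ST=np.array([.630,.2075]); YAW=np.radians(20.5); EX=np.array([np.cos(YAW),np.sin(YAW)]); EY=np.array([-EX[1],EX[0]])
def pose(s=None):
    s=s or env.observe(); M=R.from_quat(s["tcp_rot"]).as_matrix(); return s["eef_pos"],M
def goto(target,s=None):
    "cm shift in tool axes to a world target"
    p,M=pose(s); return (M.T@(np.asarray(target)-p)*100).round(2)
def yawt():
    p,M=pose(); return np.degrees(np.arctan2(M[1,0],M[0,0]))
def stand(x,y,z): return np.r_[ST+EX*x+EY*y,z]
def instand(p): d=np.asarray(p)[:2]-ST; return np.r_[d@EX,d@EY,p[2]]
E
python3 -c "
from h import *
s=env.observe();print(s['eef_pos'],yawt(),instand(s['eef_pos']),goto(stand(-.078,0,.33)),s['opening'])
im=eyes.get_image('wrist');cv2.imwrite('pics/w1.png',im[:,:,::-1])"
```

```text
clock: 0.72
eef_pos: [0.3416, -0.3439, 0.2738]
tcp_rot: [0.983, 0.182, -0.0, -0.0]
force: [0.8, -0.0, -0.2]
opening: 0.0403
finger_force: 0.0
clock: 1.35
eef_pos: [0.4502, -0.0829, 0.3089]
tcp_rot: [0.983, 0.182, -0.0, 0.0]
force: [1.2, -0.6, -0.4]
opening: 0.0132
finger_force: 0.0
clock: 1.98
eef_pos: [0.5306, 0.1197, 0.3293]
tcp_rot: [0.983, 0.185, -0.0, -0.001]
force: [0.5, -1.0, -0.7]
opening: 0.0132
finger_force: 0.0
[0.53058619 0.11970268 0.3292541 ] 21.320767377419198 [-0.12386542 -0.04742186  0.3292541 ] [ 4.65 -4.68 -0.06] 0.013246804612140861
```

View pics/w1.png

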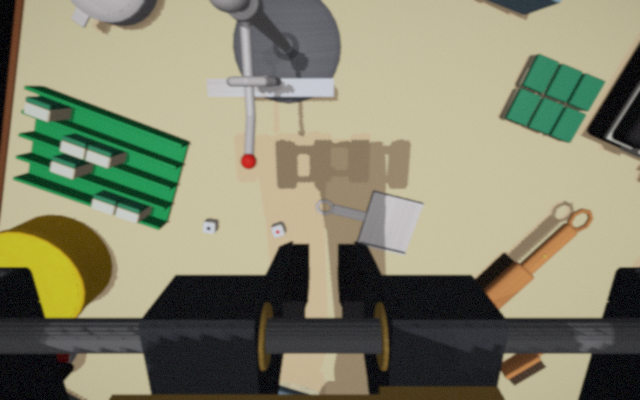

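The wrist view shows the ball at about (249,161) and the wire running up to (246,40). The pan's loop crosses it at (252,81). I'll use these to cross-check the stand.

Run:
```python
from h import *
im=cv2.imread("pics/w1.png").astype(int); C=cam("wrist")
c=im[140:180,230:270]; m=(c[...,2]>c[...,1]+60)&(c[...,2]>c[...,0]+60); v,u=np.nonzero(m); u=u.mean()+230;v=v.mean()+140
b=onz(C,u,v,.265); print(u,v,"ball",b,instand(b)); CT=cam("top")
print(tri(ray(C,u,v),ray(CT,234.6,190.2)))
for p in ((247,40),(250,110)): print(instand(onz(C,*p,.25)))
print("loop",instand(onz(C,252,81,.257)))
```

```text
248.0 161.0 ball [0.54500501 0.17218054 0.265     ] [-0.09198158 -0.00331688  0.265     ]
(array([0.54659923, 0.17303168, 0.27234128]), [np.float64(0.0018311779438310845), np.float64(0.0018311779438310938)])
[-0.02155498 -0.0035107   0.25      ]
[-0.06228879 -0.00311417  0.25      ]
loop [-0.04485254 -0.00666675  0.257     ]
```

```bash
sed -i 's/^ST=.*; YAW/ST=np.array([.630,.2075])+.0025*np.array([.350,-.937]); YAW/' h.py
python3 -m crank '[0.15,2.3,-2.2,0,0.16, 0.15,2.3,-2.2,0,0, 0.15,0,0,0,0,0.15,0,0,0,0]'
python3 - <<'E'
from h import *
s=env.observe();C=cam("wrist",s);im=eyes.get_image('wrist')[:,:,::-1];cv2.imwrite('pics/w2.png',im)
c=im.astype(int); m=(c[...,2]>c[...,1]+60)&(c[...,2]>c[...,0]+60); m[:, :270]=0;m[:,380:]=0;v,u=np.nonzero(m);print(len(u))
b=onz(C,np.median(u),np.median(v),.265); print(np.median(u),np.median(v),"ball",instand(b),"in tool",goto(b)); print(instand(s['eef_pos']),yawt(),goto(stand(-.078,0,.25)))
E
```

```text
clock: 2.52
eef_pos: [0.5582, 0.1708, 0.3294]
tcp_rot: [0.985, 0.174, -0.001, 0.001]
force: [-0.2, 0.3, -0.5]
opening: 0.0135
finger_force: 0.0
120
309.0 227.0 ball [-0.09085847  0.00228216  0.265     ] in tool [-1.08 -0.91  6.45]
[-0.08010366 -0.00675965  0.32936089] 20.027998356943833 [ 0.21 -0.69  7.95]
```

View pics/w2.png

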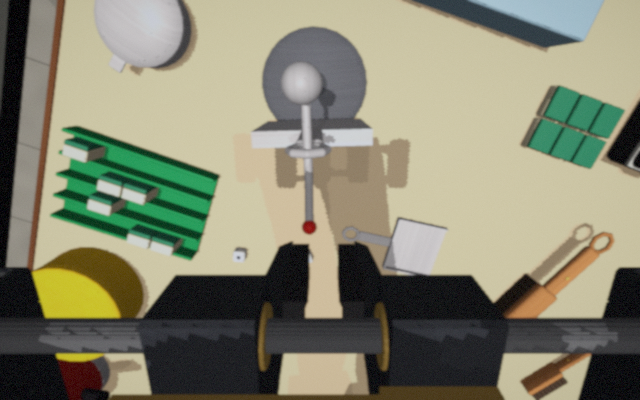

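The ball is at (309,227), the wire runs up to (307,110), and the finger gap is centred on column 323. This agrees with the top view, so I'll revert the stand offset.

```bash
sed -i 's/^ST=.*; YAW/ST=np.array([.630,.2075]); YAW/' h.py
python3 - <<'E'
from h import *
C=cam("wrist"); p=[onz(C,*q,.25) for q in ((306.5,112),(308.5,175))]; print([instand(x) for x in p])
print(yawt(),goto(stand(-.078,0,.25)))
print("loop",instand(onz(C,307,150,.257)))
E
```

```text
[array([-0.01805565,  0.00036512,  0.25      ]), array([-5.93846205e-02, -3.58183648e-05,  2.50000000e-01])]
20.027998356943833 [ 0.21 -0.94  7.95]
loop [-0.04114623  0.00026216  0.257     ]
```

```bash
python3 -m crank '[0.15,0.2,-0.95,0,-0.1, 0.15,0,0,3,0, 0.15,0,0,3,0, 0.15,0,0,2,0, 0.15,0,0,0,0]' && python3 -m crank '[0.15,1,0,0,0, 0.15,1,0,0,0, 0.15,0.4,0,0,0, 0.15,0,0,0,0]'
python3 - <<'E'
from h import *
s=env.observe();C=cam("wrist",s);im=eyes.get_image('wrist')[:,:,::-1];cv2.imwrite('pics/w3.png',im)
print(instand(s['eef_pos']),yawt())
E
```

```text
clock: 3.2
eef_pos: [0.5559, 0.182, 0.2485]
tcp_rot: [0.984, 0.179, -0.001, 0.0]
force: [1.0, -0.8, 0.5]
opening: 0.0135
finger_force: 0.0
clock: 3.7
eef_pos: [0.5799, 0.1912, 0.2499]
tcp_rot: [0.984, 0.179, 0.0, -0.0]
force: [0.5, -0.6, -0.1]
opening: 0.0133
finger_force: 0.0
[-0.05263123  0.00231949  0.24985533] 20.663955181670048
```

View pics/w3.png

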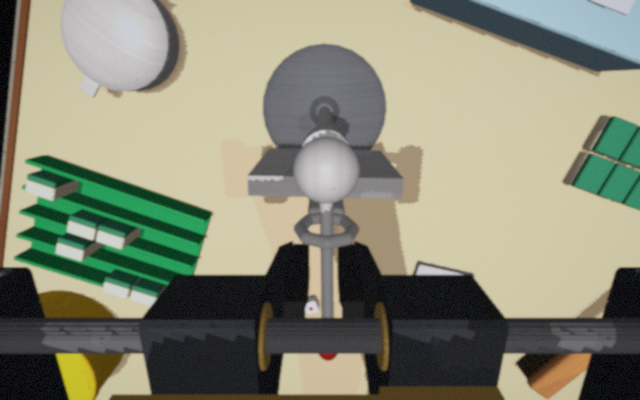

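The wire runs between the fingers (column 327), and the pan's loop is just ahead at (326,228). Now I'll push it back.

```bash
python3 -m crank '[0.15,0.4,0.1,0.2,0, 0.15,0.5,0,0,0, 0.15,0.4,0,0,0, 0.15,0.4,0,0,0, 0.15,0.3,0,0,0]' && python3 -m crank '[0.15,0.3,0,0,0,0.15,0,0,0,0]'
python3 - <<'E'
from h import *
s=env.observe();C=cam("wrist",s);im=eyes.get_image('wrist')[:,:,::-1];cv2.imwrite('pics/w4.png',im)
print(instand(s['eef_pos']),yawt())
E
```

```text
clock: 4.38
eef_pos: [0.5988, 0.1972, 0.2476]
tcp_rot: [0.984, 0.179, -0.0, -0.0]
force: [-1.6, 0.9, 0.3]
opening: 0.0131
finger_force: 0.4
clock: 4.62
eef_pos: [0.6018, 0.1982, 0.2478]
tcp_rot: [0.984, 0.179, 0.0, -0.0]
force: [-0.1, 0.5, 0.1]
opening: 0.0133
finger_force: 0.0
[-0.02970506  0.00116942  0.24781291] 20.649982008762084
```

View pics/w4.png

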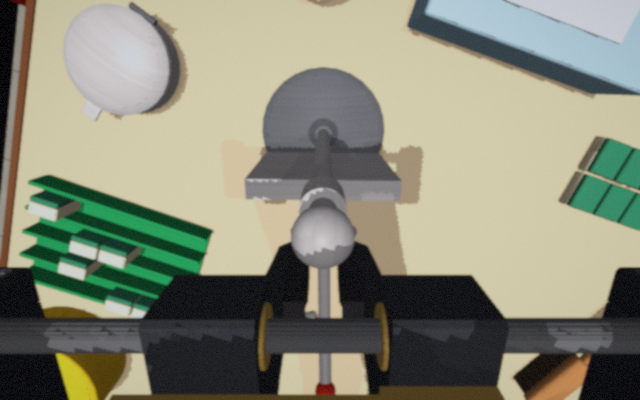

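The loop is now hidden behind the post knob at (323,237). The push peaked at about 1.8 N, so the pan has slid back to about 20 mm from the post. Next I'll back off and go to the brush.

```bash
python3 -m crank '[0.15,-2,0,0,0, 0.15,-2.5,0,0,0, 0.15,0,0,0,0, 0.15,0,0,-4,0, 0.15,0,0,-4.2,0]' && python3 -m crank '[1,-3.1,3.9,0,0, 1,-3.1,3.9,0,0, 1,-3.1,3.9,0,0, 1,-3.1,3.9,2.4,0, 1,-3.1,3.9,2.4,0]' && python3 -m crank '[1,-3.1,3.9,2.4,1, 1,-3.1,3.9,2.4,1, 1,-3.1,3.9,2.4,1, 1,0,0,0,1, 1,0,0,0,1]' && python3 -m crank '[1,0,0,0,1, 1,0,0,0,1, 1,0,0,0,0.7, 1,0,0,0,0, 1,0,0,0,0]'
python3 - <<'E'
from h import *
s=env.observe(); print(s["q"].round(2),s["eef_pos"],yawt())
im=eyes.get_image("top")[:,:,::-1].copy(); cv2.imwrite("pics/t2.png",im); w=eyes.get_image("wrist")[:,:,::-1].copy(); cv2.imwrite("pics/w5.png",w)
C=cam("wrist",s); hsv=cv2.cvtColor(w,cv2.COLOR_BGR2HSV)
m=((hsv[...,0]>5)&(hsv[...,0]<18)&(hsv[...,1]>130)).astype(np.uint8)*255
cs=sorted(cv2.findContours(m,0,2)[0],key=cv2.contourArea)[-3:]
for c in cs: print(cv2.contourArea(c),cv2.boundingRect(c))
c=cs[-1]; P=np.array([onz(C,*p[0],.042)[:2] for p in c])
d=np.array([.9527,-.3038]); n=np.array([.3038,.9527]); o=np.array([.4886,-.2130]); a=(P-o)@d-.018; b=(P-o)@n
for lo,hi in ((-.12,-.04),(-.02,.045)):
    k=(a>lo)&(a<hi); print(lo,hi,k.sum(), b[k].min() if k.any() else 0,b[k].max() if k.any() else 0)
print("loop end a (want .084)",a.max()); print(goto(np.r_[o-.052*d,.018]))
E
```

```text
clock: 5.3
eef_pos: [0.5598, 0.1824, 0.3306]
tcp_rot: [0.984, 0.179, -0.0, -0.0]
force: [0.7, -0.6, 0.8]
opening: 0.0129
finger_force: 0.0
clock: 5.92
eef_pos: [0.4837, -0.0566, 0.2819]
tcp_rot: [0.984, 0.179, 0.001, 0.0]
force: [0.2, -1.4, -0.6]
opening: 0.0612
finger_force: 0.0
clock: 6.55
eef_pos: [0.4258, -0.1934, 0.2097]
tcp_rot: [0.999, -0.04, 0.0, 0.0]
force: [-1.2, 0.4, 0.6]
opening: 0.0879
finger_force: 0.0
clock: 7.18
eef_pos: [0.4257, -0.1924, 0.2098]
tcp_rot: [0.988, -0.154, 0.0, 0.0]
force: [-0.1, -0.3, -0.0]
opening: 0.0885
finger_force: 0.0
[ 0.49  0.27 -0.19  2.03  0.07  0.85 -1.62] [ 0.42570472 -0.1924176   0.20983662] -17.75652042020988
0.5 (542, 313, 2, 2)
1775.0 (449, 126, 50, 133)
5750.0 (306, 0, 38, 209)
-0.12 -0.04 45 -0.018684269713371615 0.015539446806273784
-0.02 0.045 32 -0.011628312239220746 0.008921524571002403
loop end a (want .084) 0.06001373387248175
[ 1.44  0.04 19.18]
```

```bash
python3 -m crank '[1,1.4,0.2,5,0, 1,0,0,5,0, 1,0,0,5,0, 1,0,0,4.2,0, 1,0,0,0,0]' && python3 -m crank '[0.3,0,0,0,0, 0,0,0,0,0, 0,0,0,0,0, 0,0,0,0,0, 0,0,0,0,0]' && python3 -c "
from h import *
s=env.observe();print(s['opening'],s['finger_force'],goto(np.r_[np.array([.4886,-.2130])-.052*np.array([.9527,-.3038]),.018]))"
```

```text
clock: 7.9
eef_pos: [0.4358, -0.1975, 0.0155]
tcp_rot: [0.988, -0.155, -0.003, -0.001]
force: [-0.0, 0.1, -0.6]
opening: 0.088
finger_force: 0.0
clock: 8.52
eef_pos: [0.438, -0.1986, 0.018]
tcp_rot: [0.988, -0.155, 0.0, 0.0]
force: [0.2, 0.1, -1.1]
opening: 0.04
finger_force: 0.0
0.03998508111992413 0.0 [ 0.06 -0.16 -0.  ]
```

```bash
python3 -m crank '[0,0,0,0,0, 0,0,0,0,0, 0,0,0,0,0]' && python3 -m crank '[0,0,0,-2,0, 0,0,0,-4,0, 0,0,0,-5,0, 0,0,0,-5,0, 0,0,0,0,0]'
python3 - <<'E'
from h import *
s=env.observe(); print(s["opening"],s["finger_force"],s["force"],s["eef_pos"])
for n in ("top","scene"): cv2.imwrite(f"pics/{n}3.png",eyes.get_image(n)[:,:,::-1])
p,M=pose(s)
for n in ("top","scene"):
    C=cam(n); im=cv2.imread(f"pics/{n}3.png"); hsv=cv2.cvtColor(im,cv2.COLOR_BGR2HSV)
    m=((hsv[...,0]>4)&(hsv[...,0]<20)&(hsv[...,1]>120)).astype(np.uint8)*255
    e=p+M@np.array([.136,0,-.019]); u,v=proj(C,e).astype(int); print(n,"expected eye",u,v)
    w=np.zeros_like(m); w[v-35:v+35,u-35:u+35]=m[v-35:v+35,u-35:u+35]; mm=cv2.moments(w); print(w.astype(bool).sum())
    cv2.imwrite(f"pics/c{n}.png",cv2.resize(im[v-40:v+40,u-40:u+40],(400,400),interpolation=cv2.INTER_CUBIC))
cv2.imwrite("pics/c3.png",np.hstack([cv2.imread("pics/ctop.png"),cv2.imread("pics/cscene.png")]))
E
```

```text
clock: 8.9
eef_pos: [0.4379, -0.1985, 0.0178]
tcp_rot: [0.988, -0.155, 0.0, 0.0]
force: [-1.4, 0.1, 5.1]
opening: 0.0353
finger_force: 30.0
clock: 9.52
eef_pos: [0.44, -0.1995, 0.1807]
tcp_rot: [0.988, -0.155, 0.003, 0.001]
force: [-0.1, -0.2, -1.8]
opening: 0.0353
finger_force: 30.0
0.03527639331483148 29.98253982514143 [-0.12330761 -0.22291616 -1.84451126] [ 0.44002527 -0.19946253  0.18072803]
top expected eye 402 184
264
scene expected eye 251 171
403
```

View pics/c3.png

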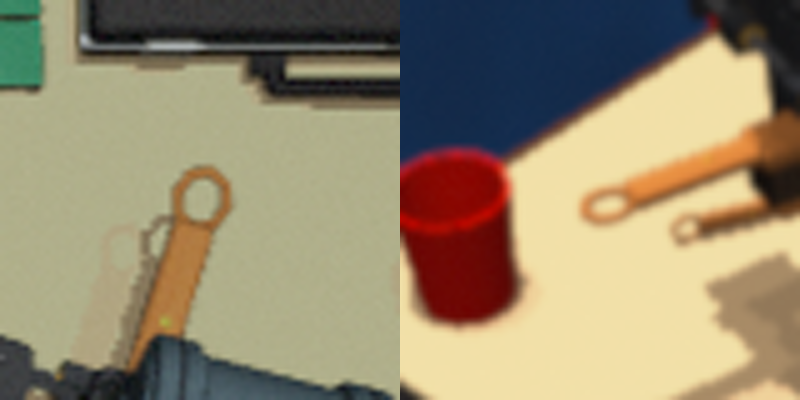

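The loop is at top (402.4,183.8) and scene (252.6,172.2), within about 1.5 px of the prediction, so the brush is held level. I'll triangulate it and plan the hook approach.

Run:
```python
from h import *
p,M=pose(); e,r=tri(ray(cam("top"),402.4,183.8),ray(cam("scene"),252.6,172.2)); print("eye",e,r,"in tool cm",(M.T@(e-p)*100).round(2), yawt())
off=np.array([.136,0,-.019])
print("vector to waypoint with yaw 20.5:")
Rn=np.array([[EX[0],EX[1],0],[EX[1],-EX[0],0],[0,0,-1.]]) # tool x=EX, y=-EY, z down
for x,z in ((-.12,.30),(-.090,.285)): t=stand(x,0,z)-Rn@off; print(t, goto(t))
print("dist base",np.hypot(*t[:2]))
```

```text
eye [ 0.56930767 -0.2408096   0.19684838] [np.float64(0.002300883966732931), np.float64(0.002300883966732896)] in tool cm [ 1.386e+01 -1.000e-02 -1.970e+00] -17.84468154060555
vector to waypoint with yaw 20.5:
[0.39021192 0.11784691 0.281     ] [-14.19 -28.66 -10.38]
[0.41831209 0.12835313 0.266     ] [-11.83 -30.52  -8.88]
dist base 0.43756088387937614
```

```bash
python3 -m crank '[0,-1.6,-3.8,-2.4,0, 0,-1.6,-3.8,-2.4,0, 0,-1.6,-3.8,-2.4,0, 0,-1.6,-3.8,-2.4,0, 0,-1.6,-3.8,-2.4,0]' && python3 -m crank '[0,-1.6,-3.8,0,0, 0,-1.6,-3.8,0,0, 0,-1.4,-3.5,0,0, 0,0,0,0,-1, 0,0,0,0,-1]' && python3 -m crank '[0,0,0,0,-1, 0,0,0,0,-1, 0,0,0,0,-1, 0,0,0,0,-1, 0,0,0,0,-1]' && python3 -m crank '[0,0,0,0,-0.7, 0,0,0,0,0, 0,0,0,0,0]'
python3 - <<'E'
from h import *
off=np.array([.1375,0,-.0185]); p,M=pose(); e=p+M@off; print("eye",instand(e),"yaw",yawt(),"f",env.observe()["force"])
print("to (-.090,0,.285)",goto(p+stand(-.090,0,.285)-e), env.observe()["q"].round(2))
E
```

```text
clock: 10.25
eef_pos: [0.4186, 0.0081, 0.2964]
tcp_rot: [0.988, -0.155, -0.002, 0.0]
force: [2.1, 0.1, -0.7]
opening: 0.0353
finger_force: 30.0
clock: 10.88
eef_pos: [0.409, 0.1268, 0.2955]
tcp_rot: [0.998, -0.066, -0.002, 0.0]
force: [0.6, -0.5, -1.0]
opening: 0.0353
finger_force: 30.0
clock: 11.5
eef_pos: [0.4091, 0.1262, 0.2955]
tcp_rot: [0.989, 0.151, -0.002, -0.0]
force: [-0.4, 0.1, -1.4]
opening: 0.0353
finger_force: 30.0
clock: 11.88
eef_pos: [0.4097, 0.1264, 0.2967]
tcp_rot: [0.984, 0.179, -0.001, -0.0]
force: [0.8, 0.6, -0.8]
opening: 0.0357
finger_force: 30.0
eye [-0.09722722  0.00145927  0.31489267] yaw 20.59620984325508 f [ 0.83710748  0.61255673 -0.78813295]
to (-.090,0,.285) [0.73 0.15 2.99] [ 0.09  0.12 -0.52  1.99  0.07  1.05 -1.68]
```

```bash
python3 -m crank '[0,0.7,0.15,1,0, 0,0,0,2,0, 0,0,0,0,0]'
cat >> h.py <<'E'
OFF=np.array([.1375,0,-.0185])
def eye(s=None): p,M=pose(s); return p+M@OFF
def looptop(tag):
    s=env.observe(); im=eyes.get_image("top")[:,:,::-1].copy(); cv2.imwrite(f"pics/{tag}.png",im)
    e=eye(s); C=cam("top"); hsv=cv2.cvtColor(im,cv2.COLOR_BGR2HSV)
    m=(hsv[...,0]>4)&(hsv[...,0]<20)&(hsv[...,1]>110)
    u0,v0=proj(C,e).astype(int); m[:v0-30]=0;m[v0+30:]=0;m[:,:u0-30]=0;m[:,u0+30:]=0
    v,u=np.nonzero(m); Q=np.array([instand(onz(C,a,b,e[2])) for a,b in zip(u,v)]); 
    far=Q[:,0].max(); k=Q[:,0]>far-.03; print("predicted eye",instand(e).round(4),"px",u0,v0,"seen: eye x",(far-.018).round(4),"y",((Q[k,1].min()+Q[k,1].max())/2).round(4),"width",np.ptp(Q[k,1]).round(4))
    r=im.astype(int); m=(r[...,2]>r[...,1]+45)&(r[...,2]>r[...,0]+45)&(r[...,1]<r[...,2]*.45); m[:180]=0;m[200:]=0;m[:,:225]=0;m[:,245:]=0; v,u=np.nonzero(m)
    if len(u): print("ball",u.mean(),v.mean(),len(u),instand(onz(C,u.mean(),v.mean(),.265)).round(4))
E
python3 -c "
from h import *
looptop('t4'); im=cv2.imread('pics/t4.png'); cv2.imwrite('pics/t4c.png',cv2.resize(im[150:230,200:280],(560,560),interpolation=cv2.INTER_CUBIC))"
```

```text
clock: 12.25
eef_pos: [0.4164, 0.1273, 0.2661]
tcp_rot: [0.984, 0.179, -0.002, 0.0]
force: [0.3, 0.4, -1.5]
opening: 0.0355
finger_force: 30.0
predicted eye [-0.0906  0.      0.2841] px 233 190 seen: eye x -0.0917 y 0.0014 width 0.0296
ball 235.0 190.0 9 [-0.0887 -0.0011  0.265 ]
```

View pics/t4c.png

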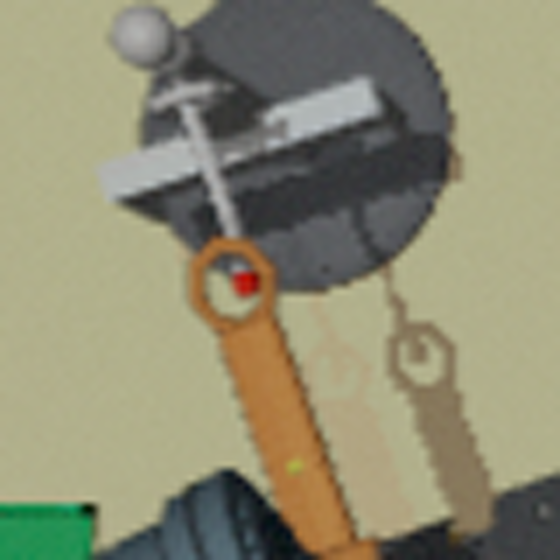

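The ball (246,282) shows through the loop (centre (232,285)) in the crop, and the pan's loop is far back near the post at (190,95). Next I'll lower the loop over the ball with a small sideways correction.

```bash
python3 -m crank '[0,0.1,0.15,0.9,0, 0,0.5,0,1.4,0, 0,0,0,0,0]' && python3 -m crank '[0,0.45,0,0.3,0, 0,0.4,0,0.2,0, 0,0.3,0,0.15,0, 0,0,0,0,0]'
python3 -c "
from h import *
looptop('t5'); print(yawt())"
```

```text
clock: 12.68
eef_pos: [0.423, 0.1283, 0.2436]
tcp_rot: [0.984, 0.179, -0.001, -0.0]
force: [0.0, 0.6, -1.1]
opening: 0.0353
finger_force: 30.0
clock: 13.18
eef_pos: [0.4268, 0.1295, 0.235]
tcp_rot: [0.984, 0.179, -0.009, 0.002]
force: [-17.9, -6.4, -2.2]
opening: 0.0358
finger_force: 30.0
predicted eye [-0.0798 -0.0015  0.251 ] px 235 186 seen: eye x -0.0803 y 0.0018 width 0.0297
ball 234.75 190.25 12 [-0.0891 -0.0003  0.265 ]
20.67701985595978
```

The outer rim is pressing against the ball (-18 N). I'll ease outward, tilt the brush by lowering the grip so the outer rim drops under the ball, and then go in.

```bash
python3 -m crank '[0,-0.8,0,0,0, 0,0,0,0.8,0, 0,0,0,0,0]' && python3 -m crank '[0,0,0,0.8,0, 0,0,0,0.8,0, 0,0,0,0,0]'
python3 -c "
from h import *
looptop('t6')"
```

```text
clock: 13.6
eef_pos: [0.4273, 0.1299, 0.2301]
tcp_rot: [0.984, 0.179, 0.0, -0.0]
force: [0.9, 0.2, -0.7]
opening: 0.0352
finger_force: 30.0
clock: 13.98
eef_pos: [0.4274, 0.1302, 0.2141]
tcp_rot: [0.984, 0.179, 0.001, -0.0]
force: [3.7, 1.4, 1.7]
opening: 0.0355
finger_force: 30.0
predicted eye [-0.0794 -0.0011  0.2328] px 236 187 seen: eye x -0.0797 y 0.0033 width 0.0303
ball 234.875 189.875 8 [-0.0883 -0.0009  0.265 ]
```

```bash
python3 -m crank '[0,0,0,0.8,0, 0,0.3,0,0.8,0, 0,0.3,0,0.8,0,0,0,0,0,0]' && python3 -m crank '[0,0.4,0,0.7,0, 0,0.4,0,0.7,0, 0,0,0,0,0]'
python3 -c "
from h import *
looptop('t7');s=env.observe();print(s['eef_pos'],instand(s['eef_pos']+np.r_[0,0,.019]))"
```

```text
clock: 14.52
eef_pos: [0.4319, 0.1317, 0.1894]
tcp_rot: [0.984, 0.179, -0.001, -0.0]
force: [1.3, 1.2, 0.7]
opening: 0.0353
finger_force: 30.0
clock: 14.9
eef_pos: [0.4393, 0.1345, 0.1754]
tcp_rot: [0.984, 0.179, -0.001, 0.0]
force: [-0.4, -0.1, -0.6]
opening: 0.0354
finger_force: 30.0
predicted eye [-0.0666 -0.0013  0.1937] px 237 184 seen: eye x -0.0734 y 0.0098 width 0.0313
ball 234.5 190.28571428571428 14 [-0.089   0.0003  0.265 ]
[0.43928442 0.13440776 0.17572237] [-0.20423542 -0.00167347  0.19472237]
```

```bash
cat >> h.py <<'E'
def tip(n,guess,w=22,tag="x"):
    "centre of the loop from the orange blob near the guess: farthest 6 px cut of the brush, per camera"
    im=eyes.get_image(n)[:,:,::-1].copy(); cv2.imwrite(f"pics/{tag}_{n}.png",im); C=cam(n); hsv=cv2.cvtColor(im,cv2.COLOR_BGR2HSV)
    m=(hsv[...,0]>4)&(hsv[...,0]<20)&(hsv[...,1]>110)
    u0,v0=proj(C,guess).astype(int); print(n,u0,v0)
    rows=["".join("#" if m[v,u] else ("r" if im[v,u,2]>110 and im[v,u,1]<60 else ".") for u in range(u0-w,u0+w)) for v in range(v0-w//2-4,v0+w//2+4)]
    print("\n".join(rows)); return m
E
python3 -c "
from h import *
g=stand(-.079,-.0017,.25); tip('top',g,tag='a'); tip('scene',g,tag='a')
for n in('top','scene'): print(n,'ball',proj(cam(n),stand(-.09,0,.265)),'bend',proj(cam(n),stand(-.064,0,.25)))"
```

```text
top 235 186
............................................
............................................
............................................
............................................
............................................
............................................
............................................
............................................
............................................
............................................
.....................##.....................
..................#######...................
.................#########..................
................###.....###.................
................###......###................
................##........##................
................##........##................
................##........##................
................##...rrr..##................
.................####rrr..##................
.................####rrr####................
..................###########...............
...................##########...............
.....................#########..............
........
[... 1067 characters left out ...]
###...............
............................................
............................................
............................................
............................................
............................................
............................................
............................................
............................................
............................................
............................................
............................................
............................................
top ball [234.74965364 190.64322103] bend [232.50237347 181.23971713]
scene ball [380.68890152 215.86304825] bend [377.58865879 227.99378139]
```

```bash
python3 -c "
from h import *
e,r=tri(ray(cam('top'),235.2,187.0),ray(cam('scene'),380.3,220.)); print(instand(e),r); g=instand(env.observe()['eef_pos']+np.r_[0,0,.019]); d=instand(e)-g; print(g,d,np.linalg.norm(d),np.degrees(np.arctan2(d[2],d[0])))"
```

```text
[-0.08158153 -0.00077899  0.25906927] [np.float64(0.0022745850986453683), np.float64(0.0022745850986453852)]
[-0.20415662 -0.00168039  0.19505755] [0.12257509 0.0009014  0.06401172] 0.13828581188403283 27.574670164165756
```

The loop centre is on the upturned wire at (-82,-1,259) mm, with the brush tilted 28 degrees. I'll continue the arc towards the bend.

```bash
python3 -m crank '[0,0.8,0,1,0, 0,0.8,0,0.9,0, 0,0,0,0,0]' && python3 -m crank '[0,0.6,0,0.7,0, 0,0.6,0,0.6,0, 0,0,0,0,0]' && python3 -c "
from h import *
g=instand(env.observe()['eef_pos']+np.r_[0,0,.019]); print(g)
e=stand(-.072,-.001,.252); tip('top',e,tag='b'); tip('scene',e,tag='b')"
```

```text
clock: 15.42
eef_pos: [0.4552, 0.1405, 0.1564]
tcp_rot: [0.984, 0.179, -0.0, -0.0]
force: [-0.4, 0.7, 0.2]
opening: 0.0355
finger_force: 30.0
clock: 15.8
eef_pos: [0.4661, 0.1446, 0.1437]
tcp_rot: [0.984, 0.179, -0.0, -0.0]
force: [0.4, 0.2, 0.4]
opening: 0.0354
finger_force: 30.0
[-0.17550706 -0.00149825  0.16272568]
top 233 184
............................................
............................................
............................................
............................................
............................................
............................................
............................................
............................................
............................................
...................#######..................
..................#########.................
.................###.....####...............
.................###......###...............
.................##........##...............
.................##........##...............
.................##........##...............
.................###.......##...............
...
[... 1245 characters left out ...]
###....#########.........
................######...#########..........
................######...#########..........
................######...#########..........
................######..#########...........
.................##############.............
..................##...########.............
........................######..............
.........................#####..............
............................................
............................................
............................................
............................................
............................................
............................................
............................................
```

```bash
python3 -m crank '[0,0.5,0,0.6,0, 0,0.5,0,0.6,0, 0,0,0,0,0]' && python3 -m crank '[0,0.5,0,0.5,0, 0,0.5,0,0.5,0, 0,0,0,0,0]' && python3 -c "
from h import *
g=instand(env.observe()['eef_pos']+np.r_[0,0,.019]); print(g)
e=stand(-.067,-.001,.247); tip('top',e,tag='b'); tip('scene',e,tag='b')"
```

```text
clock: 16.27
eef_pos: [0.476, 0.1483, 0.1319]
tcp_rot: [0.984, 0.179, 0.0, -0.0]
force: [0.8, 0.5, 1.5]
opening: 0.0357
finger_force: 30.0
clock: 16.65
eef_pos: [0.4854, 0.152, 0.1221]
tcp_rot: [0.984, 0.179, 0.0, -0.0]
force: [1.6, 1.6, 2.7]
opening: 0.0355
finger_force: 30.0
[-0.15491701 -0.00131217  0.14110124]
top 233 182
............................................
............................................
............................................
............................................
............................................
............................................
............................................
............................................
............................................
............................................
............................................
....................#######.................
..................##########................
.................###.....####...............
.................###......###...............
.................##........##...............
.................##........##...............
.......
[... 1241 characters left out ...]
###......................
................#######..###................
................#############...............
.................####...#######.............
.................####....########...........
..................##.....#########..........
.........................#########..........
.........................########...........
.........................########...........
...........................#####............
............................................
............................................
............................................
............................................
............................................
............................................
```

```bash
python3 -m crank '[0,0.6,0,0.4,0, 0,0.4,0,0.3,0, 0,0,0,0,0]' && python3 -m crank '[0.5,0,0,0,0, 0.6,0,0,0,0, 1,0,0,0,0, 1,0,0,0,0, 1,0,0,0,0]' && python3 -m crank '[1,0,0,0,0,1,0,0,0,0,1,0,0,0,0,1,0,0,0,0,1,0,0,0,0]'
python3 - <<'E'
from h import *
s=env.observe(); print(instand(s['eef_pos']))
for n in("top","scene","wrist"): cv2.imwrite(f"pics/r_{n}.png",eyes.get_image(n)[:,:,::-1])
def crop(n,p,w):
    im=cv2.imread(f"pics/r_{n}.png"); u,v=proj(cam(n),p).astype(int); return cv2.resize(im[max(v-w,0):v+w,u-w:u+w],(400,400),interpolation=cv2.INTER_CUBIC)
cv2.imwrite("pics/r.png",np.hstack([crop("top",stand(-.06,0,.25),40),crop("scene",stand(-.06,0,.2),50)]))
E
```

```text
clock: 17.12
eef_pos: [0.4939, 0.1553, 0.1148]
tcp_rot: [0.984, 0.179, -0.0, -0.0]
force: [-1.0, 1.9, 2.8]
opening: 0.0354
finger_force: 30.0
clock: 17.75
eef_pos: [0.494, 0.155, 0.1152]
tcp_rot: [0.984, 0.179, -0.0, 0.0]
force: [0.3, 0.2, -0.1]
opening: 0.0808
finger_force: 0.0
clock: 18.38
eef_pos: [0.494, 0.155, 0.1152]
tcp_rot: [0.984, 0.179, -0.0, 0.0]
force: [-0.1, 1.0, -0.6]
opening: 0.0881
finger_force: 0.0
[-0.1457463  -0.00150788  0.11520421]
```

```bash
python3 -m crank '[1,-1,0,-0.7,0, 1,-1,0,-1,0, 1,-1,0,-1.2,0, 1,-1.2,0,-1.3,0, 1,-1.6,0,-1.9,0]' && python3 -m crank '[1,-0.8,0,-2.5,0, 1,0,0,-5,0, 1,0,0,-5,0, 1,0,0,-5,0, 1,-1,5,0,0]' && python3 -m crank '[1,-1,5,0,0, 1,-1,5,0,0, 1,-1,5,0,0, 1,0,0,0,0, 1,0,0,0,0]'
python3 - <<'E'
from h import *
for n in("top","scene"): cv2.imwrite(f"pics/r_{n}.png",eyes.get_image(n)[:,:,::-1])
def crop(n,p,w):
    im=cv2.imread(f"pics/r_{n}.png"); u,v=proj(cam(n),p).astype(int); return cv2.resize(im[max(v-w,0):v+w,u-w:u+w],(400,400),interpolation=cv2.INTER_CUBIC)
cv2.imwrite("pics/r.png",np.hstack([crop("top",stand(-.06,0,.25),35),crop("scene",stand(-.06,0,.2),50)]))
E
```

```text
clock: 19.15
eef_pos: [0.4389, 0.1342, 0.1772]
tcp_rot: [0.984, 0.179, 0.0, 0.0]
force: [0.0, -0.7, -0.1]
opening: 0.0881
finger_force: 0.0
clock: 19.77
eef_pos: [0.4417, 0.0848, 0.356]
tcp_rot: [0.983, 0.183, 0.005, -0.0]
force: [1.1, -1.1, -1.2]
opening: 0.0882
finger_force: 0.0
clock: 20.4
eef_pos: [0.4649, -0.0687, 0.3516]
tcp_rot: [0.984, 0.18, 0.0, -0.0]
force: [0.0, 0.2, -0.0]
opening: 0.0885
finger_force: 0.0
```

View pics/r.png

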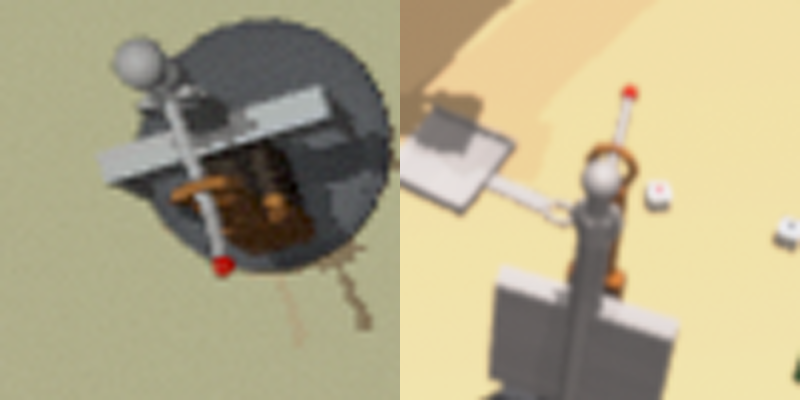

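The top crop shows the brush loop centred on the level wire at (203,190), about 55 mm from the post. It's inside the bend, with the bristles towards the pan. The pan's loop is still on the wire behind it at (175,97). I'll check that both are still, then hand in.

```bash
python3 -m crank '[1,0,0,0,0, 1,0,0,0,0, 1,0,0,0,0, 1,0,0,0,0, 1,0,0,0,0]' >/dev/null && python3 -m crank '[1,0,0,0,0, 1,0,0,0,0, 1,0,0,0,0, 1,0,0,0,0, 1,0,0,0,0]'
python3 - <<'E'
from h import *
C=cam("top"); ctr=proj(C,stand(-.06,0,.25)).astype(int)
for a in ((203,188),(172,195),(230,183),(175,97)):
    print(instand(onz(C,ctr[0]-35+a[0]/5.714,ctr[1]-35+a[1]/5.714,.256 if a[0] in(203,175) else .245)).round(4))
a=cv2.imread("pics/r_top.png").astype(int); b=cv2.imread("pics/r_scene.png").astype(int)
c=eyes.get_image("top")[:,:,::-1].astype(int); d=eyes.get_image("scene")[:,:,::-1].astype(int)
for x,y,n in ((a,c,"top"),(b,d,"scene")):
    u,v=proj(cam(n),stand(-.06,0,.2)).astype(int); D=np.abs(x-y)[v-40:v+45,u-40:u+40].max(-1); print(n,(D>40).sum(),D.mean())
t=cv2.imread("pics/top0.png").astype(int); D=np.abs(t-c).max(-1)
for nm,(x0,y0,x1,y1) in dict(rack=(140,215,218,270),dice=(225,240,272,264),tiles=(334,130,374,166),cup=(442,180,485,215)).items(): print(nm,(D[y0:y1,x0:x1]>60).sum())
E
```

```text
clock: 21.75
eef_pos: [0.4654, -0.0695, 0.3512]
tcp_rot: [0.984, 0.179, 0.0, 0.0]
force: [-0.4, -1.0, -0.1]
opening: 0.0882
finger_force: 0.0
[-0.054  -0.0023  0.256 ]
[-0.0503  0.0133  0.245 ]
[-0.0542 -0.0123  0.245 ]
[-0.0126 -0.004   0.256 ]
top 28 2.8541176470588234
scene 7 1.045294117647059
rack 0
dice 0
tiles 0
cup 0
```

```bash
python3 - <<'E'
from h import *
import subprocess
C=cam("top");u,v=proj(C,stand(-.06,0,.2)).astype(int)
g=lambda:eyes.get_image("top").astype(int)
a=g();b=g()
np.save("pics/a.npy",a);D=np.abs(a-b)[v-40:v+45,u-40:u+40].max(-1);print((D>40).sum(),D.mean())
E
python3 -m crank '[1,0,0,0,0, 1,0,0,0,0, 1,0,0,0,0, 1,0,0,0,0, 1,0,0,0,0]' >/dev/null
python3 - <<'E'
from h import *
u,v=proj(cam("top"),stand(-.06,0,.2)).astype(int); b=eyes.get_image("top").astype(int); a=np.load("pics/a.npy")
D=np.abs(a-b)[v-40:v+45,u-40:u+40].max(-1);print((D>40).sum(),D.mean(),D.max())
E
```

```text
0 2.303529411764706
2 2.3816176470588237 50
```

Only noise-level change between frames, so both are hanging still. Handing in.

```bash
python3 -c "
from plant import env
print(env.sign_off())"
```

```text
the job is handed in; nothing more can be done
None
```

The brush hangs by its loop on the level wire, about 10 mm inside the bend with its bristles towards the pan. The pan is pushed back behind it, both are still and released, the tiles, dice, cup and rack have not moved, and the job is handed in (no verdict was returned).

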